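# Find the slip angle on a tilting plane

## Robot

A 7-joint arm with a two-finger parallel gripper is mounted at the origin on a cart in front of the work surface, level with it; the furniture and walls round the work are solid. World frame = base frame: x ahead of the robot, y to its left, z up, the work surface at z = 0. Lengths are in m, angles in rad, forces in N, time in s.
With the tool pointing down it reaches from about 0.4 to 0.85 m from the base axis. Payload 10.4 kg.
Tool frame: the origin (TCP) lies between the finger pads; the fingertips stand ahead of it and the grasp point (between the pads) lies 5 mm behind it (manip.tip_extent is the z of the fingertips in the tool frame, in m); z points along the fingers, y is the line along which they close (so a half turn about z gives the same grasp; the last joint's range is limited). The gripper opens to 85 mm and grips with 20 to 120 N. Pads are 22 mm wide; open, the fingers measure 114 mm over their backs; the gripper's body (76 mm by 85 mm) begins 54 mm behind the grasp point. The pads swing forward as they close: fully open they stand 13 mm farther back than shut.
Start: joints at [1.185, 0.332, -0.065, 1.46, 0.022, 1.35, -0.088], TCP at [0.222, -0.584, 0.245] pointing down, gripper open.
Joint ranges: [-2.6, 2.6], [-0.5, 2.12], [-1.47, 1.34], [0.16, 2.42], [-1.27, 4.41], [0.06, 2.06], [-2.6, 2.6]. Speed limits (rad/s): [2.22, 2.22, 2.79, 2.79, 3.14, 3.14, 3.14].

## Interface

Orientations are given as a unit quaternion [x, y, z, w].
In Python, from workcell import status, viewer, manip gives the robot as it stands.
- The arm moves only by the tool play_rows, never from a script. Its argument "plan" is one flat list of numbers, 7 for each row, row after row: the turn, a rotation vector about the tool's x, y, z in degrees, then the shift along the tool's x, y, z in m, then the opening, from 0 (shut) to 1 (fully open). In form: [ax, ay, az, dx, dy, dz, grip, ax, ay, az, dx, dy, dz, grip, ...]. A call has 1 to 20 rows; each row is the pose to reach, as a shift and turn from the pose commanded when the call began, along the tool's axes at that moment; what a row does not reach only later rows make up. A row lasts 1/8 s, in which the tool goes at most 62.5 mm and 10.7 degrees, less where a joint would pass 70% of its speed; a pose out of reach is approached as far as the arm can. A call with a gripper value outside its range is refused whole. The fingers move at their own pace and stop on an object; "squeeze" is the grip in N (left out, the last holds). Time passes only in rows, so rows that repeat a pose let the fingers close. It gives the time, the measured TCP pose, the force, the opening and the grip force at its end, in the units of the state.
- status.get_obs(): the state, without advancing time (a new reading comes with each control period).
- viewer.camera(name): name is "scene" or "top" or "wrist"; returns the picture (420x560x3 uint8, red, green, blue); there is no depth.
- viewer.camera_model(name): a dict with "fx", "fy", "cx", "cy" (pixels), "R" (3x3) and "t" (3): a world point X has camera coordinates R X + t. Camera axes: x right, y down, z forward; pixel columns grow to the right and rows downward; lengths in m; the calibration is good to about 2 mm. A picture is of the moment at which its call begins: read the wrist's pose just before it. camera_model takes no time and is no camera call; for the wrist camera it gives the pose at the moment of the call.
- manip.hand_in(): hands the job in; it is judged then, once.
The state is a dict: "clock": time; "joint_pos": joint angles; "joint_velocities": joint speeds; "tau": joint torques, N m; "position": TCP position; "ee_rot": TCP orientation; "ft_force": force on the tool from outside, world axes, zero at the start; "torque": the same for the moment, N m; "grip_width": opening from 0.0 (shut) to 1.0 (fully open); "grasp_force": force on a finger pad.
Only numpy, scipy, OpenCV 4.12 (cv2) and the standard library are available. Lean on these libraries where they do the work, as an engineer would, in place of code of your own. Each camera call takes 0.05 s, during which the arm holds its last target. There are 200 camera calls.

## Task

Two sliders rest on the hinged ramp of the slip tester, and nobody knows which of them will go first. Take the ramp by its tab and raise it slowly until one slider slips down to the lower stop by itself, stop there at once so that the other stays put, and leave the ramp standing at that angle. Then note the angle: swing the index arm up until it stands parallel to the ramp, and let go; do not touch the sliders or disturb the things round about.

Things in the scene. Friction and masses are not known exactly. Their poses are not given: they have to be found in the camera images.
- ramp_tab (a point): Lifting tab: upright black plate on the ramp's free far end, 50 mm wide (y), 12 mm thick (x: pinch here), mid-plane point 32 mm above the ramp's face, 20 mm below the tab's top. Axes turn with the ramp: x up the slope away from the hinge, y left along the hinge, z the ramp's normal. Fixed to the ramp, so a gripper on it tilts with the ramp. Hinge line at x=-0.175, z=-0.036 in this frame.
- ramp_hinge (a point): Middle of the ramp's hinge line, 45 mm above the bench, on the robot's side; axes as ramp_tab. Tester fixed to the bench. Ramp: steel plate 200 x 132 x 8 mm, upper face 4 mm above the hinge line; a 14 mm high cross bar near the hinge is the lower stop (upslope face 10 mm from the hinge line).
- ramp (a joint): Angle of the ramp over level, rad: 0 flat (start), stop at 0.9. The hinge is stiff (about 1.6 N m of friction), so the ramp stays where it is left; lifting at the tab takes about 8 to 15 N.
- index (a joint): Angle of the index arm over level, rad; same hinge axis as the ramp, 0 to 0.9. It is parallel to the ramp when both joints read the same. It stays where it is left (0.3 N m of friction, some 2 to 3 N at its pin).
- index_pin (a point): Middle of the index arm's handle: level black round pin along the hinge direction, 12 mm thick, 42 mm long, 16 mm knob on its right end, free 15 mm either side of this point. The arm is a thin bar outside the tester's right side, by an upright graduated quadrant; the point is 140 mm from the hinge line, 110 mm right of ramp_hinge. x along the arm, y left.
- slider_round_centre (a point): Centre (half-way up, 13 mm above its sole) of the slider with a round boss: aluminium block 60 x 44 x 22 mm, boss 8 mm high, long side up the slope, 0.13 to 0.25 kg. At first its centre is 79 to 91 mm downslope of the tab; slipped onto the lower stop it is about 135 mm downslope. Friction unknown.
- slider_bar_centre (a point): Centre of the slider with a bar-shaped boss; otherwise like the other one, different unknown friction. Which lies left or right on the ramp is random. The first slider goes at a ramp angle of 0.34 to 0.54 rad, the other at least 0.10 rad higher.
- beaker: Bystander: low glass beaker, 52 mm across, 68 mm tall, left of the tester; origin at its foot.
- sample_pot: Bystander: white sample pot, 54 mm across, 68 mm tall, origin at its foot.
- amber_bottle: Bystander: amber bottle, 58 mm across, 118 mm tall, beyond the tester; origin at its foot.
- slider_round: Same slider as slider_round_centre, origin at the centre of its underside.
- slider_bar: Same slider as slider_bar_centre, origin at the centre of its underside.
There are look-alikes about, which are no part of the job. What is shaped like the slider_bar but pink, purple or red is not meant.

How it is judged:
By the outcome, as a careful person would: the job done as asked, in the order asked, and still so for the second after the job is handed in, with the robot touching nothing.
It also fails if it takes over 54 s, if anything falls off the work surface, if the arm or the gripper's body presses on something with over 40 N, if the wrist force passes 120 N, or if a joint passes its speed limit or range.

## Working session

There is one attempt and no reset: what is moved stays moved. The work goes in short steps, Python scripts to look and compute and a tool call to move; the robot and the scene stay as the last step left them, time stands still between calls to the robot, and variables do not carry over. Pictures are saved under pics/ and viewed, at most 10 in all, crops included, and the job is handed in when it is done.

Besides the shell and the picture viewer there is one more tool, called after "Emit:" by a JSON object that holds its "name" and its "arguments", one argument or row to a line. play_rows: Moves the arm, as the interface text tells. Its arguments: {"type":"object","properties":{"plan":{"type":"array","items":{"type":"number"}},"squeeze":{"type":"number"}},"required":["plan"]}

```bash
mkdir -p pics
python3 - <<'E'
from workcell import status,viewer,manip
import cv2,numpy as np
o=status.get_obs()
print(o, manip.tip_extent)
for n in("scene","top"):
    im=viewer.camera(n); cv2.imwrite(f"pics/{n}0.png",cv2.resize(im[:,:,::-1],(800,600),interpolation=cv2.INTER_CUBIC))
    print(n,viewer.camera_model(n))
E
```

```text
{'clock': 0.0, 'joint_pos': array([ 1.1853663 ,  0.33289965, -0.06468169,  1.4609448 ,  0.02159912,
        1.34993066, -0.08850067]), 'joint_velocities': array([ 0.00039899,  0.00186148, -0.00195175,  0.0018892 , -0.00021627,
       -0.00033917, -0.00095516]), 'tau': array([-4.03998893e-04, -6.25440574e+01,  4.94996295e-02, -3.91604590e+01,
        1.63286930e-02,  9.83635458e-03, -2.55812199e-05]), 'position': array([ 0.22168031, -0.5839721 ,  0.24449688]), 'ee_rot': array([ 9.83588846e-01,  1.80422917e-01, -1.70881808e-04, -7.23643422e-04]), 'ft_force': array([-0.30135872,  0.25589508,  0.40131185]), 'torque': array([0.002486  , 0.02701518, 0.01024362]), 'grasp_force': 0.0, 'grip_width': 1.0013197752005352} 0.014
scene {'fx': 509.15217890326966, 'fy': 509.15217890326966, 'cx': 279.72238016275304, 'cy': 198.1826487652418, 'R': array([[-0.80292906, -0.59596362,  0.01150191],
       [-0.24303262,  0.30969136, -0.91925318],
       [ 0.54427941, -0.74089043, -0.39349879]]), 't': array([0.39525902, 0.28847792, 0.78836683])}
top {'fx': 454.1589399004404, 'fy': 454.1589399004404, 'cx': 285.24230578345464, 'cy': 208.09563935669547, 'R': array([[-0.00680743, -0.99990621, -0.01188414],
       [-0.99537165,  0.00791485, -0.09577383],
       [ 0.09585891,  0.01117716, -0.99533218]]), 't': array([-0.13136551,  0.60768492,  1.04430769])}
```

View pics/scene0.png

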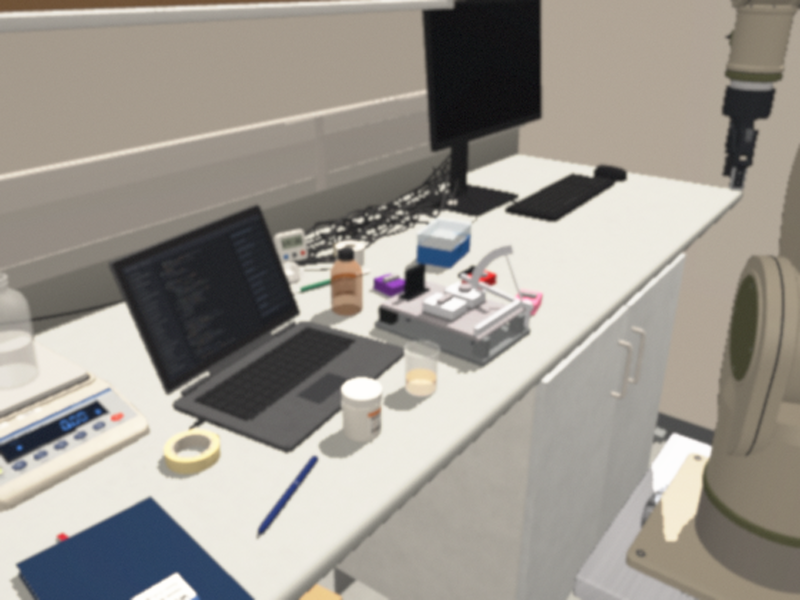

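View pics/top0.png

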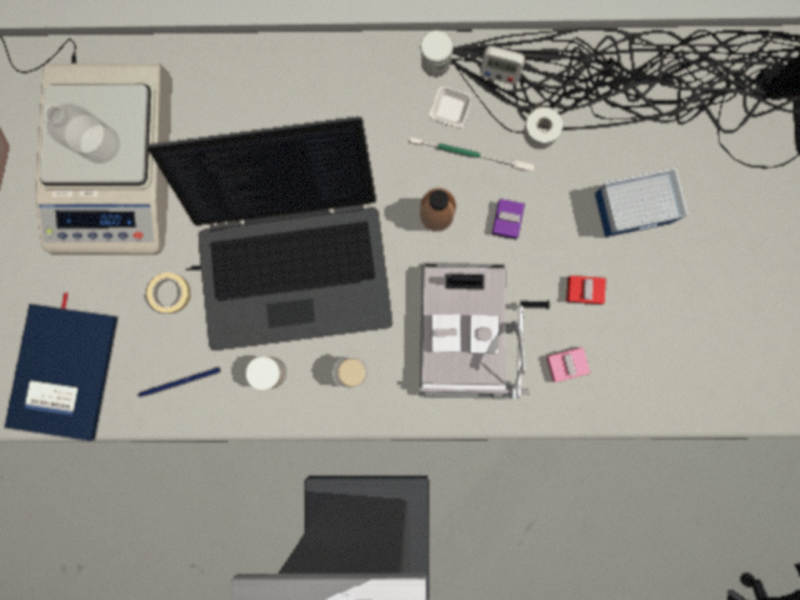

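The top view shows the tester at (465,330), with its tab at (465,282) and the index pin at (535,304). The bar slider is on the left at (445,332) and the round one on the right at (485,335). The purple (509,218), red (587,290) and pink (569,365) blocks are look-alikes lying off the ramp. I'll confirm this in one enlarged crop.

Run:
```python
import cv2,numpy as np
from workcell import viewer
a=viewer.camera("top")[170:290,280:400,::-1]
b=viewer.camera("scene")[165:255,255:390,::-1]
a=cv2.resize(a,(400,400)) if 0 else cv2.resize(a,None,fx=5,fy=5,interpolation=cv2.INTER_CUBIC)
cv2.imwrite("pics/c1.png",a)
cv2.imwrite("pics/c2.png",cv2.resize(b,None,fx=5.9,fy=5.9,interpolation=cv2.INTER_CUBIC))
```

```text
(no output)
```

View pics/c1.png

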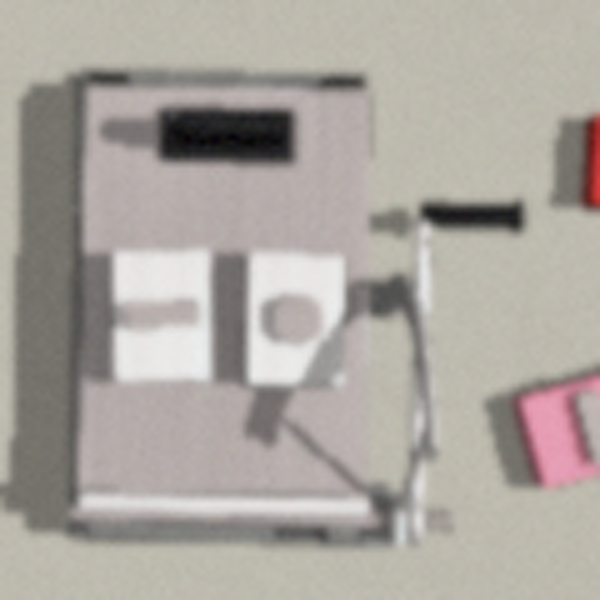

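View pics/c2.png

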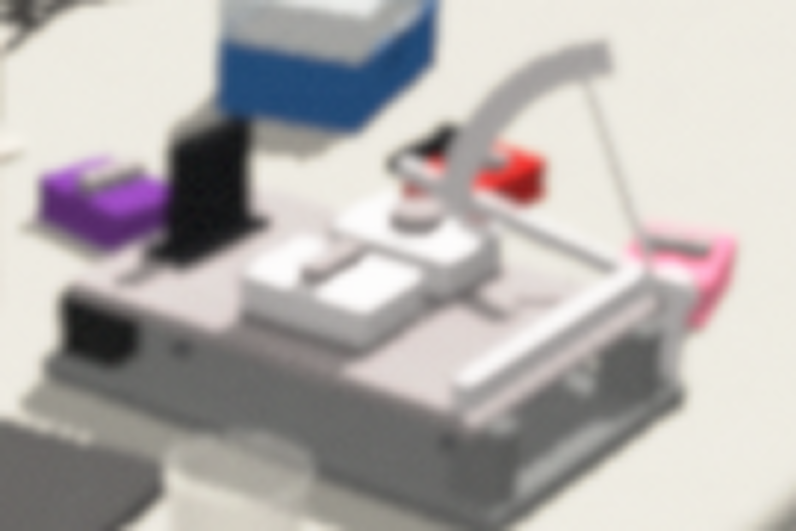

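The crop confirms it: bar slider at (162,315) and round slider at (295,315), both off-white on the ramp. The tab top is at (160–293,110–160) and the pin at (425–522,216). The three look-alikes are coloured and off the tester.

```bash
cat > h.py <<'E'
import numpy as np
from workcell import viewer
def bp(cam,u,v,z):
    m=viewer.camera_model(cam);R,t=m['R'],m['t']
    d=R.T@[(u-m['cx'])/m['fx'],(v-m['cy'])/m['fy'],1]; c=-R.T@t
    return c+d*(z-c[2])/d[2]
def pr(cam,X):
    m=viewer.camera_model(cam);p=m['R']@X+m['t']
    return np.array([m['fx']*p[0]/p[2]+m['cx'],m['fy']*p[1]/p[2]+m['cy']])
E
python3 - <<'E'
from h import *
np.set_printoptions(precision=4,suppress=True)
def c(x,y,z): return bp('top',280+(x+.5)/5-.5,170+(y+.5)/5-.5,z)
m=viewer.camera_model('top');print('cam',-m['R'].T@m['t'])
for n,x,y,z in [('tabtopL',160,110,.101),('tabtopR',293,110,.101),('tab frontL z101',160,160,.101),('tab front base z49',226,160,.049),
 ('rampL far',84,80,.049),('rampR far',368,80,.049),('stopL',80,500,.063),('stopR',373,496,.063),('stopL2',80,516,.063),('stopR2',373,513,.063),
 ('pinL',425,214,.045),('pinR',522,216,.045),('barslider',162,315,.071),('round',297,315,.071)]:
    print(n,c(x,y,z))
# tester model check in scene
E
```

```text
cam [ 0.5039 -0.1478  1.0961]
tabtopL [ 0.6358 -0.1951  0.101 ]
tabtopR [ 0.6353 -0.2537  0.101 ]
tab frontL z101 [ 0.6136 -0.1948  0.101 ]
tab front base z49 [ 0.6191 -0.2278  0.049 ]
rampL far [ 0.6571 -0.1624  0.049 ]
rampR far [ 0.656  -0.2943  0.049 ]
stopL [ 0.4638 -0.1586  0.063 ]
stopR [ 0.4648 -0.2906  0.063 ]
stopL2 [ 0.4567 -0.1586  0.063 ]
stopR2 [ 0.4572 -0.2905  0.063 ]
pinL [ 0.5936 -0.3199  0.045 ]
pinR [ 0.5923 -0.3648  0.045 ]
barslider [ 0.5466 -0.1963  0.071 ]
round [ 0.5462 -0.2571  0.071 ]
```

```bash
cat >> h.py <<'E'
from scipy.spatial.transform import Rotation as Ro
from workcell import status
np.set_printoptions(precision=4,suppress=True)
def tool(yaw=-.7,rx=0): # y_tool along tester x, z down; then turn rx (deg) about tool x
    b=Ro.from_matrix(np.array([[0,1,0],[1,0,0],[0,0,-1.]]))
    return Ro.from_euler('z',yaw,degrees=True)*b*Ro.from_euler('x',rx,degrees=True)
def delta(pos,R,p0=None,R0=None):
    o=status.get_obs()
    p0=o['position'] if p0 is None else p0; R0=Ro.from_quat(o['ee_rot']) if R0 is None else R0
    return np.degrees((R0.inv()*R).as_rotvec()),R0.inv().apply(np.array(pos)-p0)
E
python3 - <<'E'
from h import *
print(delta([.629,-.2255,.22],tool()))
for n,u,v,z in [('bottle',437,200,.118),('screenR',365,118,.2)]: print(n,bp('top',u*.7,v*.7,z))
E
```

```text
(array([ -0.0427,  -0.0276, -68.5114]), array([ 0.508 , -0.1907,  0.025 ]))
bottle [ 0.7478 -0.1832  0.118 ]
screenR [ 0.8476 -0.0789  0.2   ]
```

Emit:
{"name": "play_rows", "arguments": {
  "plan": [0,0,-68.5,0.508,-0.191,0.0,0.5,0,0,-68.5,0.508,-0.191,0.0,0.5,0,0,-68.5,0.508,-0.191,0.0,0.5,0,0,-68.5,0.508,-0.191,0.0,0.5,0,0,-68.5,0.508,-0.191,0.0,0.5,0,0,-68.5,0.508,-0.191,0.0,0.5,0,0,-68.5,0.508,-0.191,0.0,0.5,0,0,-68.5,0.508,-0.191,0.0,0.5,0,0,-68.5,0.508,-0.191,0.025,0.5,0,0,-68.5,0.508,-0.191,0.025,0.5,0,0,-68.5,0.508,-0.191,0.025,0.5,0,0,-68.5,0.508,-0.191,0.025,0.5,0,0,-68.5,0.508,-0.191,0.025,0.5,0,0,-68.5,0.508,-0.191,0.025,0.5],
  "squeeze": 50
}}

```text
clock: 1.95
position: [0.6287, -0.2261, 0.2208]
ee_rot: [0.712, 0.702, -0.0, 0.0]
ft_force: [0.9, 0.5, 0.2]
grip_width: 0.505
grasp_force: 0.0
```

Run:
```python
from h import *
import cv2
o=status.get_obs();print(o['clock'],o['position'],o['ee_rot'],o['joint_pos'],o['grip_width'])
print(delta([.629,-.2255,.079],tool()))
im=viewer.camera('wrist');print('wrist tab proj',pr('wrist',np.array([.629,-.2255,.101])),pr('wrist',np.array([.629,-.2,.101])),pr('wrist',np.array([.629,-.25,.101])))
s=viewer.camera('scene')[140:260,230:390]
cv2.imwrite('pics/w1.png',np.hstack([cv2.resize(im,(400,300)),cv2.resize(s,(400,300))])[:,:,::-1])
```

```text
1.95 [ 0.6287 -0.2261  0.2208] [ 0.7118  0.7024 -0.      0.0003] [ 0.6022  0.4798 -0.4621  1.348   0.2124  1.3617  0.1283] 0.5049532062468721
(array([ 0.0281,  0.0279, -0.0655]), array([0.0007, 0.0002, 0.1418]))
wrist tab proj [274.3636 206.0084] [273.8556 169.1849] [274.8275 239.6419]
```

View pics/w1.png

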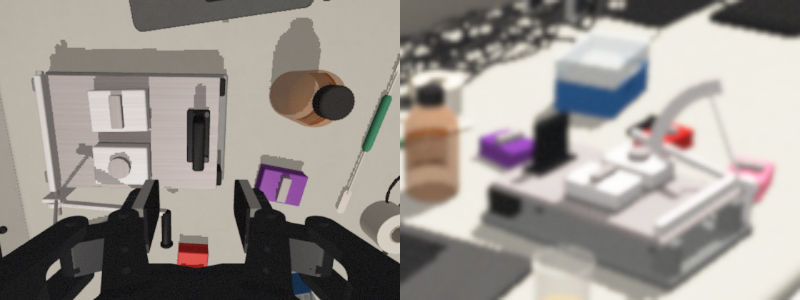

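The wrist view shows the tab's top at about (277,195) in full-size pixels. I predicted (274,206), so it's well inside the jaws' opening. I'll descend and close.

Emit:
{"name": "play_rows", "arguments": {
  "plan": [0,0,0,0.002,0.001,0.03,0.5,0,0,0,0.002,0.001,0.08,0.5,0,0,0,0.002,0.001,0.12,0.5,0,0,0,0.002,0.001,0.142,0.5,0,0,0,0.002,0.001,0.142,0.5,0,0,0,0.002,0.001,0.142,0.0,0,0,0,0.002,0.001,0.142,0.0,0,0,0,0.002,0.001,0.142,0.0,0,0,0,0.002,0.001,0.142,0.0,0,0,0,0.002,0.001,0.142,0.0,0,0,0,0.002,0.001,0.142,0.0],
  "squeeze": 50
}}

```text
clock: 3.42
position: [0.6308, -0.2238, 0.0805]
ee_rot: [0.712, 0.702, 0.001, 0.001]
ft_force: [-1.2, -0.0, 5.4]
grip_width: 0.134
grasp_force: 49.3
```

Run:
```python
from h import *
for d in (.04,.08,.12,.16,.2,.24,.28,.02):
    print(d, np.degrees(-d), .175*(np.cos(d)-1)-.034*np.sin(d), -(.175*np.sin(d)+.034*(np.cos(d)-1)))
```

```text
0.04 -2.291831180523293 -0.0014996186966744264 -0.006970937109134227
0.08 -4.583662361046586 -0.00327680099199347 -0.013876329458894282
0.12 -6.875493541569878 -0.005328703773396665 -0.02070512989459234
0.16 -9.167324722093172 -0.0076520444341496505 -0.02744641379226436
0.2 -11.459155902616466 -0.010243106124814796 -0.03408939653573793
0.24 -13.750987083139757 -0.013097743699417385 -0.04062345076971756
0.28 -16.04281826366305 -0.016211390346794963 -0.04703812340128612
0.02 -1.1459155902616465 -0.0007149535009222175 -0.0034929668979969326
```

Emit:
{"name": "play_rows", "arguments": {
  "plan": [-1.15,0,0,0,-0.0007,-0.0035,0,-2.29,0,0,0,-0.0015,-0.007,0,-3.44,0,0,0,-0.0024,-0.0104,0,-4.58,0,0,0,-0.0033,-0.0139,0,-5.73,0,0,0,-0.0043,-0.0173,0,-6.88,0,0,0,-0.0053,-0.0207,0,-8.02,0,0,0,-0.0065,-0.0241,0,-9.17,0,0,0,-0.0077,-0.0274,0,-10.31,0,0,0,-0.0089,-0.0308,0,-11.46,0,0,0,-0.0102,-0.0341,0,-12.61,0,0,0,-0.0117,-0.0374,0,-13.75,0,0,0,-0.0131,-0.0406,0,-14.9,0,0,0,-0.0146,-0.0439,0,-16.04,0,0,0,-0.0162,-0.047,0,-16.04,0,0,0,-0.0162,-0.047,0]
}}

```text
clock: 5.3
position: [0.6146, -0.2233, 0.1267]
ee_rot: [0.704, 0.696, 0.099, 0.101]
ft_force: [4.5, 0.4, -1.1]
grip_width: 0.134
grasp_force: 50.5
```

```bash
cat >> h.py <<'E'
def ramp():
    o=status.get_obs(); rv=Ro.from_quat(o['ee_rot'])
    z=rv.as_matrix()[:,2]; th1=np.arctan2(z[0],-z[2])
    p=o['position']; th2=np.arctan2(p[2]-.045,p[0]-.454)-np.arctan2(.034,.175)
    return o['clock'],th1,th2,o['ft_force'],o['grip_width']
E
python3 - <<'E'
from h import *
import cv2
print(ramp(), status.get_obs()['position'])
s=viewer.camera('scene'); t=viewer.camera('top')
cv2.imwrite('pics/ref.png',s[:,:,::-1]); cv2.imwrite('pics/reft.png',t[:,:,::-1])
cv2.imwrite('pics/v2.png',np.hstack([cv2.resize(s[140:260,250:390],(400,343)),cv2.resize(t[160:290,270:400],(343,343))])[:,:,::-1])
E
```

```text
(5.3, np.float64(0.2832016036511977), np.float64(0.2788044917216904), array([ 4.4773,  0.412 , -1.0889]), 0.13375598734048066) [ 0.6146 -0.2233  0.1267]
```

View pics/v2.png

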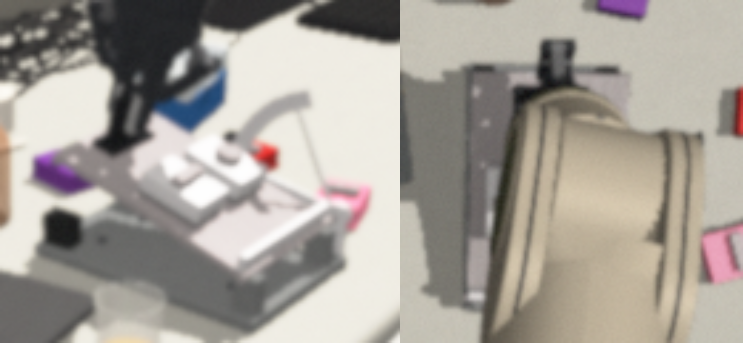

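Both sliders are still up the ramp (bar at (190,180), round at (232,155) in the left half), and the scene view is clear. I'll rectify it onto the ramp plane to read each slider's position as a number.

```bash
cat >> h.py <<'E'
import cv2
def rect(im,th,H=.026):
    c,s=np.cos(th),np.sin(th); y0=-.2265
    def P(a,w): return [.454+a*c-(.004+H)*s, y0+w-.012*a, .045+a*s+(.004+H)*c]
    ws=[(0,.066),(.2,.066),(.2,-.066),(0,-.066)]
    src=np.float32([pr('scene',np.array(P(*q))) for q in ws]); dst=np.float32([[0,0],[400,0],[400,264],[0,264]])
    return cv2.warpPerspective(im,cv2.getPerspectiveTransform(src,dst),(400,264))
def sliders(im,th):
    r=rect(im,th).astype(float).min(2); out=[]
    for row in (72,194):   # bar (left), round (right)
        p=r[row-24:row+24,30:].mean(0); k=p>200 if p.max()>200 else p>p.max()-15
        x=np.convolve(p,np.ones(120)/120,'valid')[:]; out.append((30+x.argmax()+60)/2)
    return out   # mm upslope from hinge
E
python3 - <<'E'
from h import *
im=cv2.imread('pics/ref.png')[:,:,::-1]
print(sliders(im,.28)); cv2.imwrite('pics/rect.png',rect(im,.28)[:,:,::-1])
E
```

```text
[np.float64(91.5), np.float64(95.5)]
```

View pics/rect.png

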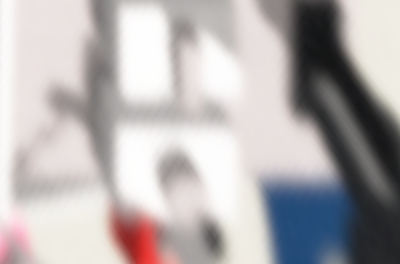

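Emit:
{"name": "play_rows", "arguments": {
  "plan": [-0.95,0,0,0,-0.0006,-0.0029,0,-1.9,0,0,0,-0.0012,-0.0058,0,-2.86,0,0,0,-0.0019,-0.0087,0,-2.86,0,0,0,-0.0019,-0.0087,0]
}}

```text
clock: 5.9
position: [0.6105, -0.2232, 0.1344]
ee_rot: [0.702, 0.693, 0.116, 0.118]
ft_force: [6.0, 1.1, -0.9]
grip_width: 0.131
grasp_force: 50.7
```

```bash
cat > look.py <<'E'
from h import *
r=ramp(); print(r, sliders(viewer.camera('scene'),(r[1]+r[2])/2))
E
python3 look.py
```

```text
(5.9, np.float64(0.33289200846607386), np.float64(0.3271651834256394), array([ 5.9753,  1.1194, -0.9327]), 0.1309318092656068) [np.float64(91.5), np.float64(95.0)]
```

Emit:
{"name": "play_rows", "arguments": {
  "plan": [-0.29,0,0,0,-0.0002,-0.0009,0,-0.57,0,0,0,-0.0004,-0.0017,0,-0.86,0,0,0,-0.0005,-0.0026,0,-1.15,0,0,0,-0.0007,-0.0035,0,-1.15,0,0,0,-0.0007,-0.0035,0,-1.15,0,0,0,-0.0007,-0.0035,0]
}}

```text
clock: 6.7
position: [0.6088, -0.2231, 0.1373]
ee_rot: [0.7, 0.692, 0.123, 0.125]
ft_force: [7.3, 0.8, -2.6]
grip_width: 0.142
grasp_force: 50.6
```

```bash
python3 look.py
```

```text
(6.7, np.float64(0.3525507636355053), np.float64(0.3457138950348714), array([ 7.3156,  0.7627, -2.5898]), 0.1420793147581547) [np.float64(92.0), np.float64(94.0)]
```

Emit:
{"name": "play_rows", "arguments": {
  "plan": [-0.29,0,0,0,-0.0002,-0.0009,0,-0.57,0,0,0,-0.0004,-0.0017,0,-0.86,0,0,0,-0.0005,-0.0026,0,-1.15,0,0,0,-0.0007,-0.0035,0,-1.15,0,0,0,-0.0007,-0.0035,0,-1.15,0,0,0,-0.0007,-0.0035,0]
}}

```text
clock: 7.5
position: [0.6069, -0.2231, 0.1403]
ee_rot: [0.699, 0.691, 0.13, 0.132]
ft_force: [6.9, 0.2, -3.3]
grip_width: 0.137
grasp_force: 50.5
```

```bash
python3 look.py
```

```text
(7.5, np.float64(0.3725728842794682), np.float64(0.3656340000007584), array([ 6.8883,  0.1886, -3.3068]), 0.13653384040988317) [np.float64(92.0), np.float64(94.0)]
```

Emit:
{"name": "play_rows", "arguments": {
  "plan": [-0.29,0,0,0,-0.0002,-0.0009,0,-0.57,0,0,0,-0.0004,-0.0017,0,-0.86,0,0,0,-0.0005,-0.0026,0,-1.15,0,0,0,-0.0007,-0.0035,0,-1.15,0,0,0,-0.0007,-0.0035,0,-1.15,0,0,0,-0.0007,-0.0035,0]
}}

```text
clock: 8.3
position: [0.605, -0.223, 0.1434]
ee_rot: [0.698, 0.689, 0.137, 0.139]
ft_force: [7.6, -0.5, -2.3]
grip_width: 0.13
grasp_force: 50.5
```

```bash
python3 look.py
```

```text
(8.3, np.float64(0.3926006775914554), np.float64(0.3855880337842531), array([ 7.553 , -0.5174, -2.2664]), 0.12951110228135815) [np.float64(92.0), np.float64(93.5)]
```

Emit:
{"name": "play_rows", "arguments": {
  "plan": [-0.29,0,0,0,-0.0002,-0.0009,0,-0.57,0,0,0,-0.0004,-0.0017,0,-0.86,0,0,0,-0.0005,-0.0026,0,-1.15,0,0,0,-0.0007,-0.0035,0,-1.15,0,0,0,-0.0007,-0.0035,0,-1.15,0,0,0,-0.0007,-0.0035,0]
}}

```text
clock: 9.1
position: [0.6029, -0.2229, 0.1463]
ee_rot: [0.696, 0.688, 0.144, 0.146]
ft_force: [6.9, 1.2, -2.0]
grip_width: 0.134
grasp_force: 50.5
```

```bash
python3 look.py
```

```text
(9.1, np.float64(0.41254116752239667), np.float64(0.40534932530013223), array([ 6.9008,  1.1764, -2.0471]), 0.13440271951262317) [np.float64(92.5), np.float64(93.5)]
```

Emit:
{"name": "play_rows", "arguments": {
  "plan": [-0.29,0,0,0,-0.0002,-0.0009,0,-0.57,0,0,0,-0.0004,-0.0017,0,-0.86,0,0,0,-0.0005,-0.0026,0,-1.15,0,0,0,-0.0007,-0.0035,0,-1.15,0,0,0,-0.0007,-0.0035,0,-1.15,0,0,0,-0.0007,-0.0035,0]
}}

```text
clock: 9.9
position: [0.6009, -0.2229, 0.1492]
ee_rot: [0.695, 0.686, 0.151, 0.153]
ft_force: [6.1, -0.3, -2.7]
grip_width: 0.133
grasp_force: 50.4
```

```bash
python3 look.py
```

```text
(9.9, np.float64(0.43256647384027813), np.float64(0.4253523185635143), array([ 6.1116, -0.2636, -2.6701]), 0.133322086141705) [np.float64(92.5), np.float64(93.5)]
```

Emit:
{"name": "play_rows", "arguments": {
  "plan": [-0.29,0,0,0,-0.0002,-0.0009,0,-0.57,0,0,0,-0.0004,-0.0017,0,-0.86,0,0,0,-0.0005,-0.0026,0,-1.15,0,0,0,-0.0007,-0.0035,0,-1.15,0,0,0,-0.0007,-0.0035,0,-1.15,0,0,0,-0.0007,-0.0035,0]
}}

```text
clock: 10.7
position: [0.5988, -0.2228, 0.1521]
ee_rot: [0.693, 0.685, 0.157, 0.16]
ft_force: [7.4, 1.4, -1.4]
grip_width: 0.136
grasp_force: 50.4
```

```bash
python3 look.py
```

```text
(10.7, np.float64(0.45256867246207244), np.float64(0.44508612771569844), array([ 7.3639,  1.4141, -1.4498]), 0.13599176538549915) [np.float64(92.5), np.float64(93.0)]
```

Emit:
{"name": "play_rows", "arguments": {
  "plan": [-0.29,0,0,0,-0.0002,-0.0009,0,-0.57,0,0,0,-0.0004,-0.0017,0,-0.86,0,0,0,-0.0005,-0.0026,0,-1.15,0,0,0,-0.0007,-0.0035,0,-1.15,0,0,0,-0.0007,-0.0035,0,-1.15,0,0,0,-0.0007,-0.0035,0]
}}

```text
clock: 11.5
position: [0.5966, -0.2228, 0.155]
ee_rot: [0.692, 0.683, 0.164, 0.167]
ft_force: [6.7, 1.8, -1.2]
grip_width: 0.131
grasp_force: 50.3
```

```bash
python3 look.py
```

```text
(11.5, np.float64(0.47257261564138003), np.float64(0.4651134238388225), array([ 6.7029,  1.7895, -1.1544]), 0.13147355425096147) [np.float64(92.5), np.float64(92.5)]
```

Emit:
{"name": "play_rows", "arguments": {
  "plan": [-0.29,0,0,0,-0.0002,-0.0009,0,-0.57,0,0,0,-0.0004,-0.0017,0,-0.86,0,0,0,-0.0005,-0.0026,0,-1.15,0,0,0,-0.0007,-0.0035,0,-1.15,0,0,0,-0.0007,-0.0035,0,-1.15,0,0,0,-0.0007,-0.0035,0]
}}

```text
clock: 12.3
position: [0.5944, -0.2228, 0.1578]
ee_rot: [0.69, 0.682, 0.171, 0.174]
ft_force: [5.6, -0.0, -2.1]
grip_width: 0.132
grasp_force: 50.2
```

```bash
python3 look.py
```

```text
(12.3, np.float64(0.4925915668972873), np.float64(0.4851034943296183), array([ 5.574 , -0.0396, -2.0767]), 0.13213471845976352) [np.float64(92.5), np.float64(45.0)]
```

The round slider slipped (92 → 45 mm) and the bar slider stayed at 92.5 mm. I'll hold here and look.

Emit:
{"name": "play_rows", "arguments": {
  "plan": [0,0,0,0,0,0,0,0,0,0,0,0,0,0,0,0,0,0,0,0,0]
}}

```text
clock: 12.72
position: [0.5943, -0.2228, 0.1578]
ee_rot: [0.69, 0.682, 0.171, 0.174]
ft_force: [7.1, 0.9, -1.6]
grip_width: 0.132
grasp_force: 50.2
```

```bash
python3 look.py
python3 - <<'E'
from h import *
s=viewer.camera('scene'); r=ramp(); th=(r[1]+r[2])/2
cv2.imwrite('pics/held.png',s[:,:,::-1])
cv2.imwrite('pics/v3.png',np.hstack([cv2.resize(s[130:260,250:390],(400,371)),cv2.resize(rect(s,th),(400,371))])[:,:,::-1])
E
```

```text
(12.725, np.float64(0.49253687729031065), np.float64(0.4849901651040066), array([ 7.1183,  0.8718, -1.6001]), 0.13211873676937066) [np.float64(92.5), np.float64(45.0)]
```

View pics/v3.png

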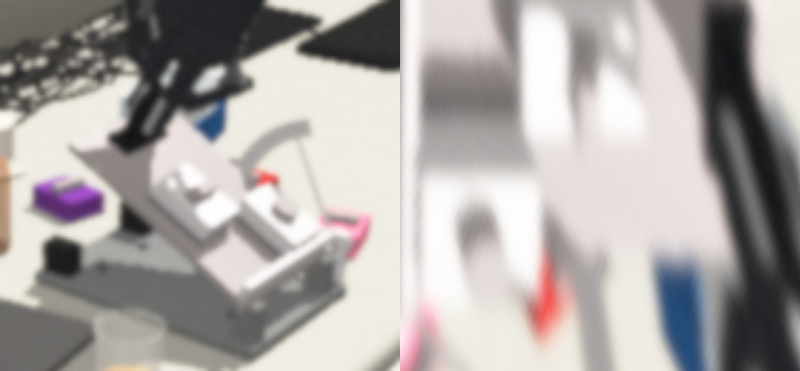

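The round slider now lies at the lower stop, at (275,225) in the left half, and the bar slider is still up the ramp. I'll release the tab gently and withdraw along the tool.

Emit:
{"name": "play_rows", "arguments": {
  "plan": [0,0,0,0,0,0,0.2,0,0,0,0,0,0,0.35,0,0,0,0,0,0,0.38,0,0,0,0,0,0,0.38,0,0,0,0,0,-0.015,0.38,0,0,0,0,0,-0.04,0.38,0,0,0,0,0,-0.08,0.38,0,0,0,0,0,-0.12,0.38,0,0,0,0,0,-0.14,0.38,0,0,0,0,0,-0.14,0.38]
}}

```text
clock: 14.08
position: [0.5276, -0.2227, 0.2826]
ee_rot: [0.69, 0.681, 0.17, 0.175]
ft_force: [-0.4, -0.6, -0.2]
grip_width: 0.38
grasp_force: 0.0
```

Run:
```python
from h import *
s=viewer.camera('scene'); cv2.imwrite('pics/rel.png',s[:,:,::-1])
for th in (.47,.485,.5): print(th,sliders(s,th))
h=cv2.imread('pics/held.png').astype(int); d=abs(h-s[:,:,::-1]).max(2)[200:260,290:380]; print('diff px',(d>25).sum())
R=tool()*Ro.from_euler('y',25,degrees=True); z=R.as_matrix()[:,2]
g=np.array([.593,-.341,.045])
print(z,'hover',g+.005*z-.13*z, delta(g+.005*z-.13*z,R)); print('lift',status.get_obs()['position'])
```

```text
0.47 [np.float64(93.0), np.float64(45.0)]
0.485 [np.float64(93.0), np.float64(45.0)]
0.5 [np.float64(93.0), np.float64(45.0)]
diff px 40
[ 0.0052  0.4226 -0.9063] hover [ 0.5924 -0.3938  0.1583] (array([27.7136, 24.5928,  6.1338]), array([-0.1704,  0.001 ,  0.1401]))
lift [ 0.5275 -0.2224  0.2811]
```

Emit:
{"name": "play_rows", "arguments": {
  "plan": [9,8,2,-0.06,0,0,0.45,18,16,4,-0.12,0,0,0.45,27.7,24.6,6.1,-0.17,0.001,0.0,0.45,27.7,24.6,6.1,-0.17,0.001,0.03,0.45,27.7,24.6,6.1,-0.17,0.001,0.08,0.45,27.7,24.6,6.1,-0.17,0.001,0.12,0.45,27.7,24.6,6.1,-0.17,0.001,0.14,0.45,27.7,24.6,6.1,-0.17,0.001,0.14,0.45]
}}

```text
clock: 15.12
position: [0.5922, -0.3922, 0.1557]
ee_rot: [0.694, 0.686, 0.154, -0.154]
ft_force: [0.1, -0.9, 0.5]
grip_width: 0.45
grasp_force: 0.0
```

Run:
```python
from h import *
w=viewer.camera('wrist');t=viewer.camera('top')
o=status.get_obs();print(o['position'],o['ee_rot'],o['ft_force'])
for y in (-.32,-.341,-.362): print(pr('wrist',np.array([.593,y,.045])),pr('top',np.array([.593,y,.045])))
cv2.imwrite('pics/v4.png',np.hstack([cv2.resize(w,(533,400)),cv2.resize(t[190:280,300:360],(267,400))])[:,:,::-1])
```

```text
[ 0.5922 -0.3936  0.1589] [ 0.6944  0.6862  0.1543 -0.152 ] [-0.3015 -0.7956 -0.0163]
[273.9655 175.8847] [364.6319 212.6627]
[274.3035 204.9147] [373.7099 212.592 ]
[274.6511 234.7656] [382.792  212.5213]
```

View pics/v4.png

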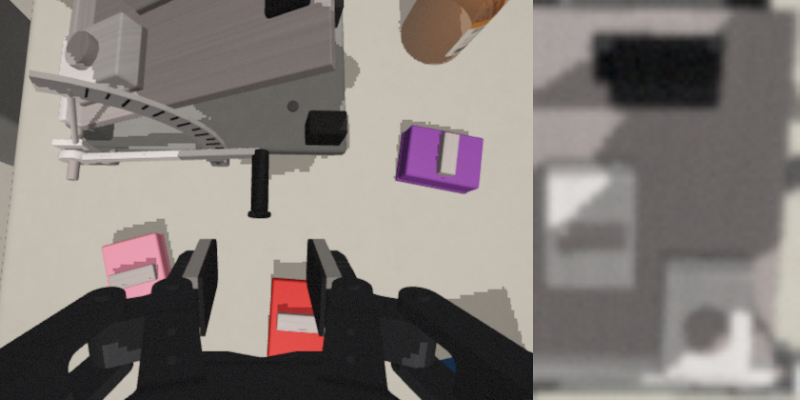

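The wrist view shows the pin running from (261,150) to (259,215). It's free, with the jaws straddling its line, and the quadrant is up-left of it. The y reading differs from the top camera's, so I'll triangulate numerically.

Run:
```python
from h import *
def blob(im,x0,x1,y0,y1,seed,thr):
    g=(im[y0:y1,x0:x1].max(2)<thr).astype(np.uint8); n,l,s,c=cv2.connectedComponentsWithStats(g)
    i=min(range(1,n),key=lambda k:np.hypot(*(c[k]-[seed[0]-x0,seed[1]-y0]))+(s[k][4]<6)*99)
    print('  bbox',s[i][0]+x0,s[i][1]+y0,s[i][2:],'cen',c[i]+[x0,y0])
w=viewer.camera('wrist')
print('wrist');blob(w,255,300,150,235,(273,195),60)
print('scene before');s=cv2.imread('pics/scene0.png');s=cv2.resize(s,(560,420),interpolation=cv2.INTER_AREA)
blob(s,315,345,180,205,(330,189),75)
t=cv2.imread('pics/top0.png');t=cv2.resize(t,(560,420),interpolation=cv2.INTER_AREA)
print('top');blob(t,355,395,203,222,(374,213),80)
blob(t,300,345,185,210,(325,197),80)
for y in (-.31,-.32,-.33,-.34,-.35,-.36): print(y,[pr(c,np.array([.593,y,.045])) for c in('wrist','scene','top')])
print('tcp in wrist',pr('wrist',status.get_obs()['position']))
print('slider',pr('scene',np.array([.546,-.2,.071])))
print(w[150:235:5,250:300:4].max(2))
```

```text
wrist
  bbox 260 155 [  24   72 1210] cen [272.0777 191.9636]
scene before
  bbox 327 188 [4 3 8] cen [328.75  189.125]
top
  bbox 365 211 [19  5 66] cen [374.3182 212.697 ]
  bbox 312 192 [ 26  10 252] cen [324.619  196.5714]
-0.31 [array([273.6499, 162.0404]), array([319.8931, 200.8721]), array([360.3104, 212.6964])]
-0.32 [array([273.811 , 175.5592]), array([321.95 , 199.672]), array([364.6319, 212.6627])]
-0.33 [array([273.9743, 189.2551]), array([323.9841, 198.4852]), array([368.9542, 212.6291])]
-0.34 [array([274.1397, 203.1317]), array([325.9959, 197.3115]), array([373.2775, 212.5954])]
-0.35 [array([274.3073, 217.1924]), array([327.9856, 196.1506]), array([377.6017, 212.5617])]
-0.36 [array([274.4772, 231.4409]), array([329.9536, 195.0024]), array([381.9268, 212.528 ])]
tcp in wrist [273.4414 288.1044]
slider [312.181  210.2495]
[[ 99 105 101  99 100  99 102 104 104 103 103 100 104]
 [159 159 159 160 162  92  62  83  95  93  96  96  98]
 [157 154 152 147 101  22  28  27  83  96  93  83  78]
 [167 129 132 131  23  23  23  29 121 140 139 139 140]
 [197 198 196 195  25  26  30  29 122 143 141 141 139]
 [197 198 196 198  17  29  34  27 129 140 142 141 140]
 [196 197 197 197  20  26  34  26 131 198 196 197 198]
 [199 196 198 198  14  17  35  23 131 197 197 197 197]
 [197 197 198 196  24  33  33  25 184 198 197 197 199]
 [197 196 198 179  22  27  28  23 196 197 197 197 197]
 [197 196 197 180  25  25  25  27 198 196 196 196 198]
 [196 196 198 180  23  25  30  22 198 197 197 197 197]
 [197 198 197 165  20  26  27  27 198 198 197 200 198]
 [197 197 196 165  27  29  22  25 198 198 199 197 196]
 [196 198 197  28  26  23  27  22 113 198 199 199 198]
 [198 198 198  42  27  21  24  29  67 196 196 199 197]
 [199 200 199 197 198 196 198 197 197 197 196 198 198]]
```

Run:
```python
from h import *
from scipy.optimize import least_squares
def tri(obs): 
    f=lambda X:np.concatenate([pr(c,X)-np.array(p) for c,p in obs]); r=least_squares(f,[.59,-.33,.05]); return r.x,r.fun
print('cen',tri([('wrist',(272.1,191.5)),('top',(374.3,212.7))]))
print('cen+scene',tri([('wrist',(272.1,191.5)),('top',(374.3,212.7)),('scene',(328.75,189.1))]))
print('knob end',tri([('wrist',(271.5,226.5)),('top',(383.7,212.7))]))
print('left end',tri([('wrist',(273,156)),('top',(364.8,212.7))]))
# knob alone in scene at full res? list dark map
s=cv2.imread('pics/scene0.png'); print(s[262:286:2,455:496:3].max(2))
```

```text
cen (array([ 0.5917, -0.3373,  0.071 ]), array([-0.1396,  0.0335, -0.1145, -0.4963]))
cen+scene (array([ 0.5914, -0.3374,  0.0707]), array([-0.5918,  0.3031, -0.085 , -0.3576, -2.2808, -0.364 ]))
knob end (array([ 0.5911, -0.3593,  0.0677]), array([-0.053 ,  0.0155, -0.0544, -0.1891]))
left end (array([ 0.5924, -0.3151,  0.075 ]), array([-0.257 ,  0.0516, -0.1724, -0.9116]))
[[137 202 235 238 238 236 236 232 196 166 164 172 211 234]
 [175 232 237 237 237 225 213 215 173 164 166 194 231 237]
 [225 238 237 236 228 165 132 170 165 164 179 223 237 237]
 [237 237 236 226 179  91  90 154 165 167 209 235 237 238]
 [237 236 218 161  93  46 109 159 164 174 229 240 239 238]
 [237 214 163 115  66  81 135 163 164 177 224 238 244 239]
 [236 167 172 182 156 164 156 163 161 155 180 231 244 232]
 [236 166 171 206 227 225 171 165 168 166 178 228 224 187]
 [237 212 179 173 206 210 169 165 197 223 218 204 165 154]
 [239 236 203 164 170 173 165 168 222 231 190 155 140 152]
 [244 247 215 179 178 170 164 166 219 224 175 145 141 166]
 [250 249 225 211 211 194 169 164 192 222 213 179 166 200]]
```

All three cameras agree that the pin is at (0.5915, −0.337, 0.071). The index arm therefore starts at about 0.187 rad, not flat.

Run:
```python
from h import *
R=tool()*Ro.from_euler('y',25,degrees=True); print(R.as_matrix()[:,2])
print(delta([.5915,-.339,.071],R))
```

```text
[ 0.0052  0.4226 -0.9063]
(array([0.07  , 0.0211, 0.0308]), array([ 0.0124, -0.0015,  0.1033]))
```

Emit:
{"name": "play_rows", "arguments": {
  "plan": [0,0,0,0.012,-0.0015,0.02,0.45,0,0,0,0.012,-0.0015,0.06,0.45,0,0,0,0.012,-0.0015,0.09,0.45,0,0,0,0.012,-0.0015,0.103,0.45,0,0,0,0.012,-0.0015,0.103,0.45,0,0,0,0.012,-0.0015,0.103,0.3,0,0,0,0.012,-0.0015,0.103,0.2,0,0,0,0.012,-0.0015,0.103,0.1,0,0,0,0.012,-0.0015,0.103,0.0,0,0,0,0.012,-0.0015,0.103,0.0,0,0,0,0.012,-0.0015,0.103,0.0],
  "squeeze": 25
}}

```text
clock: 16.65
position: [0.5913, -0.3392, 0.0691]
ee_rot: [0.694, 0.686, 0.154, -0.152]
ft_force: [-1.5, -4.2, 1.6]
grip_width: 0.127
grasp_force: 26.5
```

Run:
```python
from h import *
o=status.get_obs(); print(o['position'],o['ft_force'],o['grip_width'],o['grasp_force'])
w=viewer.camera('wrist'); s=viewer.camera('scene'); cv2.imwrite('pics/g.png',s[:,:,::-1])
R0=Ro.from_quat(o['ee_rot']); h=np.array([.454,.045]); th0=np.arctan2(.026,.1376)
for th in np.linspace(th0,.487,7)[1:]:
    d=.14*np.array([np.cos(th)-np.cos(th0),0,np.sin(th)-np.sin(th0)]); print(round(th,3),R0.inv().apply(d))
```

```text
[ 0.5913 -0.3392  0.0691] [-1.5006 -4.2109  1.6175] 0.12715148633680665 26.471920609474182
0.237 [ 0.0029 -0.0015 -0.0062]
0.287 [ 0.0057 -0.0033 -0.0124]
0.337 [ 0.0085 -0.0054 -0.0184]
0.387 [ 0.0113 -0.0079 -0.0244]
0.437 [ 0.014  -0.0107 -0.0302]
0.487 [ 0.0166 -0.0139 -0.0359]
```

Emit:
{"name": "play_rows", "arguments": {
  "plan": [0,0,0,0.0014,-0.0008,-0.0031,0,0,0,0,0.0029,-0.0015,-0.0062,0,0,0,0,0.0043,-0.0024,-0.0093,0,0,0,0,0.0057,-0.0033,-0.0124,0,0,0,0,0.0071,-0.0043,-0.0154,0,0,0,0,0.0085,-0.0054,-0.0184,0,0,0,0,0.0099,-0.0066,-0.0214,0,0,0,0,0.0113,-0.0079,-0.0244,0,0,0,0,0.0127,-0.0093,-0.0273,0,0,0,0,0.014,-0.0107,-0.0302,0,0,0,0,0.0153,-0.0123,-0.0331,0,0,0,0,0.0166,-0.0139,-0.0359,0,0,0,0,0.0166,-0.0139,-0.0359,0,0,0,0,0.0166,-0.0139,-0.0359,0]
}}

```text
clock: 18.5
position: [0.5796, -0.3388, 0.1098]
ee_rot: [0.694, 0.686, 0.155, -0.151]
ft_force: [5.8, -6.1, 3.5]
grip_width: 0.126
grasp_force: 25.7
```

Run:
```python
from h import *
o=status.get_obs(); print(o['clock'],o['position'],o['ft_force'],o['grip_width'],o['grasp_force'])
s=viewer.camera('scene'); w=viewer.camera('wrist'); cv2.imwrite('pics/l.png',s[:,:,::-1]);cv2.imwrite('pics/lw.png',w[:,:,::-1])
print(sliders(s,.487))
```

```text
18.5 [ 0.5796 -0.3388  0.1098] [ 5.8094 -6.0907  3.5003] 0.12635168133408975 25.70436179637909
[np.float64(91.0), np.float64(45.0)]
```

Emit:
{"name": "play_rows", "arguments": {
  "plan": [0,0,0,0,0,0,0.2,0,0,0,0,0,0,0.3,0,0,0,0,0,0,0.45,0,0,0,0,0,0,0.45,0,0,0,0,0,-0.02,0.45,0,0,0,0,0,-0.06,0.45,0,0,0,0,0,-0.1,0.45,0,0,0,-0.02,0,-0.12,0.45,0,0,0,-0.02,0,-0.12,0.45,0,0,0,-0.02,0,-0.12,0.45]
}}

```text
clock: 19.85
position: [0.5768, -0.4066, 0.2081]
ee_rot: [0.694, 0.686, 0.154, -0.154]
ft_force: [0.4, 0.2, -0.2]
grip_width: 0.448
grasp_force: 0.0
```

Run:
```python
from h import *
o=status.get_obs(); print(o['clock'],o['position'],o['ft_force'],o['ee_rot'])
w=viewer.camera('wrist'); s=viewer.camera('scene'); t=viewer.camera('top')
for n,i in(('w',w),('s',s),('t',t)): cv2.imwrite(f'pics/f_{n}.png',i[:,:,::-1])
for th in (.45,.487,.52): print(th,[pr(c,np.array([.454+.14*np.cos(th),-.338,.045+.14*np.sin(th)])) for c in('wrist','scene','top')])
print(sliders(s,.487)); 
a=cv2.resize(w[40:280,60:380],(400,300)); b=cv2.resize(s[140:245,270:410],(400,300)); c=cv2.resize(t[180:285,295:435],(400,300))
cv2.imwrite('pics/v5.png',np.vstack([np.hstack([a,b]),np.hstack([c,cv2.resize(s,(400,300))])])[:,:,::-1])
```

```text
19.85 [ 0.5768 -0.4066  0.2081] [ 0.4429  0.1571 -0.2459] [ 0.6939  0.6864  0.1544 -0.1536]
0.45 [array([278.0477, 179.331 ]), array([330.979 , 177.0397]), array([377.5634, 216.1131])]
0.487 [array([274.5887, 177.6399]), array([331.8507, 175.5593]), array([377.9972, 217.0209])]
0.52 [array([271.1787, 176.1105]), array([332.6779, 174.2726]), array([378.3827, 217.9066])]
[np.float64(91.0), np.float64(45.0)]
```

View pics/v5.png

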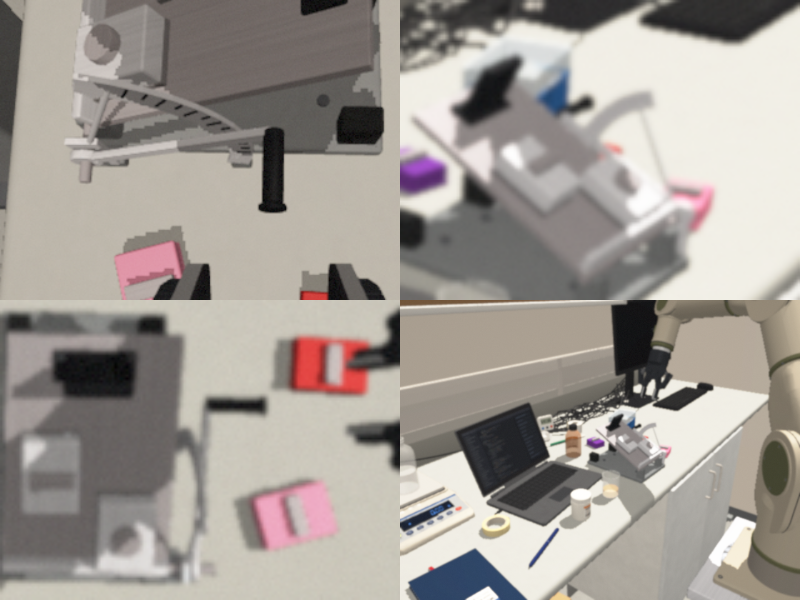

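The ramp stands with the round slider at the stop and the bar slider up, and the index arm is raised with its pin at (272,168) in the wrist crop. Next is a second, more side-on wrist view, so I can triangulate the pin and check the angle.

Run:
```python
from h import *
R=tool()*Ro.from_euler('y',60,degrees=True)
print(delta([.575,-.50,.17],R))
m=viewer.camera_model('wrist'); c=-m['R'].T@m['t']; o=status.get_obs(); print('cam in tool',Ro.from_quat(o['ee_rot']).inv().apply(c-o['position']))
```

```text
(array([-0.1371, 34.8551,  0.0378]), array([-0.101 , -0.0009, -0.005 ]))
cam in tool [ 0.0659  0.0006 -0.1279]
```

Emit:
{"name": "play_rows", "arguments": {
  "plan": [0,0,0,-0.04,0,-0.03,0.45,0,9,0,-0.06,0,-0.03,0.45,0,18,0,-0.08,0,-0.02,0.45,0,27,0,-0.1,0,-0.01,0.45,0,35,0,-0.1,0,-0.005,0.45,0,35,0,-0.1,0,-0.005,0.45,0,35,0,-0.1,0,-0.005,0.45]
}}

```text
clock: 20.88
position: [0.5613, -0.4978, 0.197]
ee_rot: [0.656, 0.599, 0.381, -0.257]
ft_force: [-1.1, 0.4, -0.6]
grip_width: 0.453
grasp_force: 0.0
```

```bash
cat > pin.py <<'E'
from h import *
from scipy.optimize import least_squares
o=status.get_obs(); print(o['clock'],o['position'],o['ee_rot'])
m2=viewer.camera_model('wrist'); w2=viewer.camera('wrist'); cv2.imwrite('pics/side.png',w2[:,:,::-1])
for th in (.45,.49,.53): print(th,'pin pred',pr('wrist',np.array([.454+.14*np.cos(th),-.338,.045+.14*np.sin(th)])),'tab top pred',pr('wrist',np.array([.454+.175*np.cos(th)-.056*np.sin(th),-.2285,.045+.175*np.sin(th)+.056*np.cos(th)])))
g=(w2.max(2)<60).astype(np.uint8); n,l,s,c=cv2.connectedComponentsWithStats(g)
for i in range(1,n):
    if s[i][4]>80: print(s[i],c[i])
E
python3 pin.py
```

```text
20.875 [ 0.5613 -0.4978  0.197 ] [ 0.6562  0.5986  0.3805 -0.2575]
0.45 pin pred [256.5085 161.1428] tab top pred [255.326   19.5642]
0.49 pin pred [253.8873 156.7713] tab top pred [249.834   13.1367]
0.53 pin pred [250.9391 152.3772] tab top pred [243.9189   6.755 ]
[ 300    0  112   79 4464] [355.0403  25.9079]
[453   0  77 101 316] [484.5791  45.9367]
[ 233    3   99   84 3602] [278.1766  42.2499]
[371  53  29  26 555] [384.8685  65.6775]
[274 108  26  22 407] [287.2727 119.8059]
[247 140  19  48 636] [254.6557 165.5881]
[499 143  59  69 812] [536.1466 173.3744]
[286 164  31  28 772] [300.3316 177.4702]
[    0   251   560   169 50945] [277.4737 364.3532]
```

```bash
cat > tri.py <<'E'
from h import *
from scipy.optimize import least_squares
o=status.get_obs(); m=viewer.camera_model('wrist'); Rt=Ro.from_quat(o['ee_rot']).as_matrix()
c=-m['R'].T@m['t']; ct=Rt.T@(c-o['position']); Rct=m['R']@Rt
def wp(X,p,q):
    T=Ro.from_quat(q).as_matrix(); v=Rct@(T.T@(X-p)-ct); return np.array([m['fx']*v[0]/v[2]+m['cx'],m['fy']*v[1]/v[2]+m['cy']])
def blob(f,seed,thr):
    g=(cv2.imread(f).max(2)<thr).astype(np.uint8); n,l,s,c=cv2.connectedComponentsWithStats(g)
    i=min(range(1,n),key=lambda k:np.hypot(*(c[k]-seed))+99*(s[k][4]<30)); return s[i],c[i]
P1=([.5768,-.4066,.2081],[.6939,.6864,.1544,-.1536]); P2=(o['position'],o['ee_rot'])
b1=blob('pics/f_w.png',(277,174),60); b2=blob('pics/side.png',(254,165),60); b3=blob('pics/f_t.png',(377,217),80)
print(b1,b2,b3)
from itertools import product
for name,use in (('all',(1,1,1)),('w1w2',(1,1,0)),('w2top',(0,1,1)),('w1top',(1,0,1))):
    f=lambda X:np.concatenate([use[0]*(wp(X,*P1)-b1[1]),use[1]*(wp(X,*P2)-b2[1]),use[2]*2*(pr('top',X)-b3[1])])
    r=least_squares(f,[.58,-.34,.11]); X=r.x
    print(name,X,r.fun,'theta z',np.arcsin((X[2]-.045)/.14),'theta xz',np.arctan2(X[2]-.045,X[0]-.454))
E
python3 tri.py
```

```text
(array([ 267,  142,   22,   68, 1121], dtype=int32), array([278.1624, 176.5665])) (array([247, 140,  19,  48, 636], dtype=int32), array([254.6557, 165.5881])) (array([367, 215,  21,   4,  80], dtype=int32), array([377.4875, 216.475 ]))
all [ 0.5796 -0.3367  0.1008] [-0.555   1.8941  0.6805 -1.1385 -1.9584  0.0565] theta z 0.4098678423594818 theta xz 0.41795274855674197
w1w2 [ 0.5799 -0.3343  0.097 ] [-0.2666 -0.0634  0.3264  0.0573 -0.      0.    ] theta z 0.38078791394804007 theta xz 0.391988245674439
w2top [ 0.5791 -0.3386  0.1014] [-0.      0.      0.3725 -0.0112 -0.0427  0.4872] theta z 0.414748189694772 theta xz 0.4237107415283513
w1top [ 0.5797 -0.3373  0.1082] [-0.3448  0.0569  0.     -0.     -0.0869 -0.5585] theta z 0.46823376995802357 theta xz 0.4657417847138529
```

```bash
cat > seg.py <<'E'
import sys
from h import *
def segs(cam,f,mn):
    m=viewer.camera_model(cam); c=-m['R'].T@m['t']
    im=cv2.imread(f,0); L=cv2.createLineSegmentDetector().detect(im)[0][:,0]
    def bpy(u,v,y):
        d=m['R'].T@[(u-m['cx'])/m['fx'],(v-m['cy'])/m['fy'],1]; return c+d*(y-c[1])/d[1]
    for x1,y1,x2,y2 in L:
        if np.hypot(x2-x1,y2-y1)<mn: continue
        a,b=bpy(x1,y1,-.315),bpy(x2,y2,-.315)
        if a[0]>b[0]: a,b=b,a
        th=np.arctan2(b[2]-a[2],b[0]-a[0])
        if .2<th<.8 and .4<a[0]<.7 and a[2]>-.05: print(cam,np.round([x1,y1,x2,y2]),'at y=-.315:',a[[0,2]],b[[0,2]],'slope %.3f'%th)
segs('wrist',sys.argv[1],20); segs('scene','pics/f_s.png',20)
E
python3 seg.py pics/side.png
```

```text
wrist [246. 141. 120. 184.] at y=-.315: [0.4622 0.0597] [0.5737 0.108 ] slope 0.409
wrist [288.  77. 265.  86.] at y=-.315: [0.5851 0.1612] [0.6015 0.1694] slope 0.463
wrist [275. 116. 297. 107.] at y=-.315: [0.5958 0.1344] [0.6132 0.1431] slope 0.466
wrist [250.  39. 218.  54.] at y=-.315: [0.5499 0.1864] [0.5714 0.1974] slope 0.474
wrist [126. 192. 148. 187.] at y=-.315: [0.4646 0.0474] [0.4854 0.0545] slope 0.327
wrist [134. 150. 155. 140.] at y=-.315: [0.4807 0.0998] [0.4989 0.1105] slope 0.531
wrist [119. 188. 244. 146.] at y=-.315: [0.4602 0.0536] [0.5725 0.1024] slope 0.410
wrist [222.  81. 176. 102.] at y=-.315: [0.5184 0.1472] [0.5526 0.1651] slope 0.480
wrist [170.  99. 220.  77.] at y=-.315: [0.5148 0.1496] [0.5518 0.1689] slope 0.480
wrist [145. 188. 182. 178.] at y=-.315: [0.4826 0.0524] [0.5164 0.0651] slope 0.360
wrist [183. 180. 209. 174.] at y=-.315: [0.5174 0.0619] [0.5416 0.0686] slope 0.270
wrist [204. 182. 176. 188.] at y=-.315: [0.5099 0.0508] [0.5369 0.0575] slope 0.243
wrist [219. 137. 271. 117.] at y=-.315: [0.5509 0.1126] [0.5925 0.1328] slope 0.452
wrist [215. 133. 305.  98.] at y=-.315: [0.5477 0.1171] [0.6177 0.1518] slope 0.460
wrist [164.  86. 213.  64.] at y=-.315: [0.5115 0.1601] [0.5463 0.1782] slope 0.479
wrist [162. 159. 181. 152.] at y=-.315: [0.5021 0.0884] [0.5187 0.0967] slope 0.461
wrist [112. 143. 136. 133.] at y=-.315: [0.465  0.1072] [0.4849 0.1175] slope 0.476
wrist [146. 160. 188. 144.] at y=-.315: [0.4884 0.0879] [0.5251 0.1059] slope 0.456
scene [291. 198. 273. 182.] at y=-.315: [0.6891 0.0261] [0.7514 0.0569] slope 0.459
scene [275. 180. 292. 196.] at y=-.315: [0.685  0.0344] [0.7421 0.0667] slope 0.515
scene [305. 211. 323. 227.] at y=-.315: [ 0.5825 -0.0292] [0.6406 0.0011] slope 0.480
```

Slopes are comparable within one view: the index arm reads 0.41 and the ramp edges 0.46, so the index arm is about 0.05 rad low. I'll regrasp the pin and raise it a little.

Run:
```python
from h import *
R=tool()*Ro.from_euler('y',25,degrees=True); z=R.as_matrix()[:,2]; g=np.array([.5796,-.339,.105])
print(delta(g-.1*z,R)); print('lift',R.inv().apply([-.0032,0,.0065]), 'zdir',z)
```

```text
(array([ 10.1698, -29.004 ,  -1.9967]), array([0.0694, 0.0007, 0.0944]))
lift [ 0.0027 -0.0032 -0.0059] zdir [ 0.0052  0.4226 -0.9063]
```

Emit:
{"name": "play_rows", "arguments": {
  "plan": [3,-9,0,0.01,0,0.02,0.45,6,-18,-1,0.03,0,0.05,0.45,10.2,-29,-2,0.069,0.001,0.09,0.45,10.2,-29,-2,0.069,0.001,0.094,0.45,10.2,-29,-2,0.069,0.001,0.094,0.45,10.2,-29,-2,0.069,0.001,0.094,0.45]
}}

```text
clock: 21.68
position: [0.5791, -0.383, 0.1942]
ee_rot: [0.695, 0.686, 0.151, -0.152]
ft_force: [-1.6, -0.2, -0.3]
grip_width: 0.45
grasp_force: 0.0
```

Run:
```python
from h import *
R=tool()*Ro.from_euler('y',25,degrees=True)
print(status.get_obs()['position'],delta([.5796,-.339,.105],R))
```

```text
[ 0.5791 -0.383   0.1942] (array([-0.2328,  0.2942, -0.1162]), array([0.0027, 0.0004, 0.0994]))
```

Emit:
{"name": "play_rows", "arguments": {
  "plan": [0,0,0,0.002,0,0.03,0.45,0,0,0,0.002,0,0.07,0.45,0,0,0,0.002,0,0.09,0.45,0,0,0,0.002,0,0.099,0.45,0,0,0,0.002,0,0.099,0.45,0,0,0,0.002,0,0.099,0.3,0,0,0,0.002,0,0.099,0.2,0,0,0,0.002,0,0.099,0.1,0,0,0,0.002,0,0.099,0.0,0,0,0,0.002,0,0.099,0.0,0,0,0,0.002,0,0.099,0.0],
  "squeeze": 25
}}

```text
clock: 23.05
position: [0.5799, -0.3383, 0.1061]
ee_rot: [0.694, 0.687, 0.151, -0.151]
ft_force: [0.0, -3.2, 2.5]
grip_width: 0.129
grasp_force: 25.7
```

Emit:
{"name": "play_rows", "arguments": {
  "plan": [0,0,0,0.0007,-0.0008,-0.0015,0,0,0,0,0.0014,-0.0016,-0.003,0,0,0,0,0.002,-0.0024,-0.0045,0,0,0,0,0.0027,-0.0032,-0.0059,0,0,0,0,0.0027,-0.0032,-0.0059,0,0,0,0,0.0027,-0.0032,-0.0059,0]
}}

```text
clock: 23.8
position: [0.5769, -0.3381, 0.1124]
ee_rot: [0.694, 0.687, 0.151, -0.151]
ft_force: [3.5, -2.8, -0.2]
grip_width: 0.127
grasp_force: 25.5
```

Emit:
{"name": "play_rows", "arguments": {
  "plan": [0,0,0,0,0,0,0.2,0,0,0,0,0,0,0.3,0,0,0,0,0,0,0.45,0,0,0,0,0,0,0.45,0,0,0,0,0,-0.02,0.45,0,0,0,0,0,-0.06,0.45,0,0,0,-0.02,0,-0.1,0.45,0,9,0,-0.08,0,-0.14,0.45,0,18,0,-0.1,0,-0.135,0.45,0,27,0,-0.12,0,-0.13,0.45,0,33,0,-0.12,0,-0.125,0.45,0,33,0,-0.12,0,-0.125,0.45,0,33,0,-0.12,0,-0.125,0.45,0,33,0,-0.12,0,-0.125,0.45]
}}

```text
clock: 25.55
position: [0.6409, -0.4801, 0.1152]
ee_rot: [0.672, 0.594, 0.362, -0.253]
ft_force: [-0.6, -2.0, 1.1]
grip_width: 0.45
grasp_force: 0.0
```

```bash
sed -i "s#pics/side.png#pics/side2.png#" pin.py; python3 pin.py
cat > fs.py <<'E'
from h import *
s=viewer.camera('scene'); cv2.imwrite('pics/f_s2.png',s[:,:,::-1]); print(sliders(s,.487))
E
python3 fs.py; python3 seg.py pics/side2.png | grep wrist
```

```text
25.55 [ 0.6409 -0.4801  0.1152] [ 0.6716  0.5945  0.3624 -0.2533]
0.45 pin pred [124.8103  87.4299] tab top pred [ 126.7716 -111.3208]
0.49 pin pred [118.1421  79.9574] tab top pred [ 115.8669 -123.037 ]
0.53 pin pred [110.8654  72.3421] tab top pred [ 104.1938 -134.8408]
[ 206    0   84   20 1372] [246.242    8.8156]
[491   0  36  35 129] [508.5426  17.3178]
[ 146   26  154   45 1541] [224.2829  46.0376]
[ 109   49   31   63 1370] [125.8438  82.1314]
[ 490   83   70   78 1105] [536.8842 115.5991]
[ 215  104   36   39 1295] [232.3228 122.5683]
[    0   251   560   169 51084] [277.4492 364.2644]
[np.float64(93.0), np.float64(45.0)]
wrist [118.  51.  -0. 113.] at y=-.315: [0.491  0.0705] [0.5745 0.113 ] slope 0.471
wrist [ -0. 132. 114.  74.] at y=-.315: [0.484  0.0549] [0.5684 0.0975] slope 0.467
wrist [50. 63. 27. 75.] at y=-.315: [0.5184 0.0981] [0.5339 0.1057] slope 0.455
wrist [52. 20. 87.  0.] at y=-.315: [0.5444 0.1314] [0.5654 0.1423] slope 0.479
wrist [104.  -0.  57.  27.] at y=-.315: [0.5454 0.1278] [0.5739 0.1426] slope 0.479
wrist [-0. 81. 20. 70.] at y=-.315: [0.5014 0.0939] [0.5157 0.1014] slope 0.483
wrist [102. 113.  57. 123.] at y=-.315: [0.5219 0.0601] [0.5529 0.0674] slope 0.232
wrist [  0. 117. 118.  57.] at y=-.315: [0.4896 0.0672] [0.5731 0.1093] slope 0.468
wrist [159.  29. 196.  10.] at y=-.315: [0.6002 0.1267] [0.622 0.138] slope 0.477
wrist [  0. 101.  59.  69.] at y=-.315: [0.4953 0.0798] [0.5377 0.1015] slope 0.473
wrist [ 89.  54. 189.   0.] at y=-.315: [0.5572 0.1115] [0.6188 0.143 ] slope 0.473
```

Run:
```python
from h import *
t=viewer.camera('top').astype(int); t0=cv2.resize(cv2.imread('pics/top0.png'),(560,420),interpolation=cv2.INTER_AREA)[:,:,::-1].astype(int)
for n,i in(('then',t0),('now',t)):
    m=(i[:,:,0]-i[:,:,1]>60)&(i[:,:,2]<200); 
    for x0,x1,y0,y1 in((390,430,185,220),(375,420,238,275)):
        q=np.argwhere(m[y0:y1,x0:x1]); print(n,q.min(0)+[y0,x0],q.max(0)+[y0,x0],len(q))
print(status.get_obs()['ft_force'])
```

```text
then [193 397] [212 423] 399
then [244 384] [266 411] 305
now [192 397] [212 423] 372
now [244 385] [265 411] 289
[0.1774 0.1455 0.2972]
```

Emit:
{"name": "play_rows", "arguments": {
  "plan": [0,0,0,-0.03,0,-0.03,0.45,0,0,0,-0.06,0,-0.06,0.45,0,0,0,-0.06,0,-0.06,0.45]
}}

```text
clock: 26.08
position: [0.5988, -0.5267, 0.1006]
ee_rot: [0.681, 0.589, 0.365, -0.236]
ft_force: [0.5, -0.1, -0.4]
grip_width: 0.447
grasp_force: 0.0
```

Nothing around the tester was disturbed and the gripper is clear, so I'm handing in.

```bash
python3 -c "
from workcell import manip
print(manip.hand_in())"
```

```text
the job is handed in; nothing more can be done
None
```

I handed the job in at about 26 s: the round slider slipped to the lower stop, the bar slider stayed put, the ramp stands at about 0.485 rad with the index arm within about 0.01 rad of parallel, and the gripper is clear.

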